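Test-run the buffet's stick mixer and lock it off again

TASK

Give the stick mixer in its rest a short test run before breakfast service: flip its yellow lock-off lever fully forward (towards the mixing head), then squeeze the red paddle fully home against the grip, between your fingers with one on the rubber pad behind, and keep it squeezed for about two seconds. Then let the paddle spring out and flip the lock lever fully back, never forcing the paddle while it is locked and leaving the crockery and other things around it where they stand.

Things in the scene. Friction and masses are not known exactly. Their poses are not given: they have to be found in the camera images.
- rest: Fixed steel rest holding the stick mixer: base plate 190 x 430 x 12 mm, two dark uprights under the mixer, a rail over it. Origin on the table under the mixer; x points away from the robot, y along the mixer towards its mixing head, z up. It does not move.
- rail (a point): Middle of the round steel rail (14 mm thick, 350 mm long along the rest's y, a post at each end, blank white disc clipped on near the tail), 265 mm above the table and 35 mm beyond the mixer's axis: it keeps a gripper from coming straight down on the grip.
- squeeze (a point): Middle of the grey grip (34 thick, 44 high, 210 mm long) where to squeeze, 150 mm above the table. y: along the mixer to the head, level; x: from rubber pad to paddle; z: up out of the grip, leaning 35 degrees towards the robot. Fingers straddle it along -z and close along x. Grip top is at z = 22 mm. The mixer gives up to 4 mm along x on springs (3 N/mm).
- pad (a point): Point on the outer face of the black rubber pad (170 x 40 x 4 mm) on the robot-side face of the grip, opposite the paddle: 20 mm from point squeeze along its -x, same axes.
- paddle_out (a point): Point on the outer face of the red paddle plate (180 x 36 x 5 mm, on the far face of the grip), level with point squeeze and moving with the paddle: 37 mm out along the squeeze point's x when released, 24 mm when home. The plate is hinged 105 mm towards the tail from here and its head end stands 22 mm off the grip when released.
- paddle (a joint): Angle of the paddle: 0 released (spring holds it there), 0.12 rad pressed home against the grip. Home takes about 6 N at point squeeze. The catch inside is delicate: the paddle must not be forced in (beyond 0.05 rad) while the lock lever is back (below 0.6 rad).
- lock (a joint): Angle of the yellow lock-off lever: 0 fully back (locked, leaning 0.5 rad towards the tail and the paddle's middle), 1.0 rad fully forward (unlocked, leaning 0.5 rad towards the head). It stays where it is left; moving it takes about 1.5 N near its tip. The paddle is free to be squeezed once it is past 0.6 rad.
- lock_pivot (a point): Pivot of the lock lever, on top of the grip 65 mm towards the head from point squeeze and 22 mm up its z. Axes as point squeeze: the lever swings in the y-z plane.
- lock_tip (a point): Free end of the yellow lock lever, a bar 16 mm wide (along x), 8 mm thick, 55 mm long from the pivot.
- dip_cup: White cup, 60 mm wide, 55 mm high, stands on the rest's base plate near the tail; bystander. Origin under its centre.
- shaker: Clear shaker with steel cap, 40 mm wide, 85 mm high, stands on the base plate beyond the mixer; bystander. Origin under its centre.
- spoon: Serving spoon, 180 mm long, lies on the table in front of the rest; bystander. Origin under its centre.
- pot0: White pot with white lid, 68 mm wide, 75 mm high, bystander on the right. Origin under its centre.
- pot1: White pot with metal lid, 68 mm wide, 75 mm high, bystander on the right. Origin under its centre.
- bowl: White bowl, 150 mm wide, 75 mm high, bystander on the left. Origin under its centre.
- jam: Amber jar, 66 mm wide, 100 mm high, bystander on the left. Origin under its centre.

How it is judged:
By the outcome, as a careful person would: the job done as asked, in the order asked, and still so for the second after the job is handed in, with the robot touching nothing.
It also fails if it takes over 54 s, if anything falls off the work surface, if the arm or the gripper's body presses on something with over 40 N, if the wrist force passes 120 N, or if a joint passes its speed limit or range.

ROBOT

A 6-joint arm with a two-finger parallel gripper is mounted at the origin on the work surface. World frame = base frame: x ahead of the robot, y to its left, z up, the work surface at z = 0. Lengths are in m, angles in rad, forces in N, time in s.
With the tool pointing down it reaches from about 0.25 to 0.775 m from the base axis. Payload 4 kg.
Tool frame: the origin (TCP) lies on the centre line of the jaws, within the pads' length; the fingertips stand 19 mm ahead of it and the grasp point (between the pads) is the TCP; x points along the fingers, z is the direction in which the jaws open and shut, and the axes are right-handed (so a half turn about x gives the same grasp; the last joint's range is limited). The gripper opens to 94 mm and grips with 3 to 60 N. Pads are 16 mm wide; open, the fingers measure 119 mm over their backs; the gripper's body (75 mm by 177 mm) begins 78 mm behind the grasp point.
Start: joints at [-1.343, 0.087, 1.371, -0, 1.684, -0.103], TCP at [0.179, -0.52, 0.225] pointing down, gripper open.
Joint ranges: [-3.1, 3.1], [-0.76, 2.03], [0.27, 2.55], [-1.08, 4.22], [0.17, 2.65], [-2.57, 2.57]. Speed limits (rad/s): [2.79, 2.79, 3.14, 3.14, 3.14, 3.14].

INTERFACE

Orientations are given as [roll, pitch, yaw] about the fixed x, y, z axes, in that order (R = Rz(yaw) Ry(pitch) Rx(roll)).
In Python, from bench import robot, snapshot, camera_params gives the robot as it stands.
- The arm moves only by the tool step_arm, never from a script. Its argument "motion" is text: rows parted by semicolons, each of 7 numbers parted by spaces: the opening in per cent of the stroke, from 0 (shut) to 100 (fully open), then the shift along the tool's x, y, z in cm, then the turn, a rotation vector about the tool's x, y, z in rad. A call has 1 to 20 rows; each row shifts and turns the commanded pose from where the row before left it, along the tool's axes as they then stand; what a row does not reach is not made up. A row lasts 1/12 s, in which the tool goes at most 41.7 mm and 7.16 degrees, less where a joint would pass 70% of its speed; a pose out of reach is approached as far as the arm can. A call with a gripper value outside its range is refused whole. The fingers move at their own pace and stop on an object; the grip force is fixed at half the most. Time passes only in rows, so rows that do not move let the fingers close. It gives the time, the measured TCP pose, the force and the opening at its end, in the units of the state.
- robot.get_obs(): the state, without advancing time (a new reading comes with each control period).
- snapshot(name): name is "side" or "top"; returns the picture (420x560x3 uint8, red, green, blue); there is no depth.
- camera_params(name): a dict with "fx", "fy", "cx", "cy" (pixels), "R" (3x3) and "t" (3): a world point X has camera coordinates R X + t. Camera axes: x right, y down, z forward; pixel columns grow to the right and rows downward; lengths in m; the calibration is good to about 2 mm. A picture is of the moment at which its call begins. camera_params takes no time and is no camera call.
- robot.close_job(): hands the job in, once; it reports no verdict.
The state is a dict: "time": time; "joint_positions": joint angles; "qvel": joint speeds; "joint_torque": joint torques, N m; "tool_pos": TCP position; "ee_rot": TCP orientation; "wrist_force": force on the tool from outside, world axes, zero at the start; "wrist_torque": the same for the moment, N m; "width": finger opening in m.
Only numpy, scipy, OpenCV 4.12 (cv2) and the standard library are available. Lean on these libraries where they do the work, as an engineer would, in place of code of your own. Each camera call takes 0.05 s, during which the arm holds its last target.

## Working session

There is one attempt and no reset: what is moved stays moved. The work goes in short steps, Python scripts to look and compute and a tool call to move; the robot and the scene stay as the last step left them, time stands still between calls to the robot, and variables do not carry over. Pictures are saved under pics/ and viewed, and the job is handed in when it is done.

Besides the shell and the picture viewer there is one more tool, called after ">>>" as a command line: name --argument value ..., lists and objects as JSON in quotes. step_arm: Moves the arm, as the interface text tells. Its arguments: {"type":"object","properties":{"motion":{"type":"string"}},"required":["motion"]}

```bash
mkdir -p pics; ls; python3 - <<'E'
from bench import robot, snapshot, camera_params
import cv2, json
for n in ("side","top"):
    im=snapshot(n); cv2.imwrite(f"pics/{n}0.png",im[:,:,::-1])
    c=camera_params(n); print(n,c)
o=robot.get_obs(); print(o)
E
```

```text
pics
side {'fx': 431.98777419890604, 'fy': 431.98777419890604, 'cx': 282.7998458809479, 'cy': 214.43434575938167, 'R': array([[ 0.94322761, -0.332084  ,  0.00647254],
       [-0.24829146, -0.71790517, -0.65035646],
       [ 0.22061964,  0.61182709, -0.7596016 ]]), 't': array([-0.49239474,  0.23507251,  1.33989214])}
top {'fx': 419.4151269379034, 'fy': 419.4151269379034, 'cx': 284.4865181329756, 'cy': 209.5524405871582, 'R': array([[ 0.02804275, -0.99959863, -0.00402296],
       [-0.99176762, -0.02731957, -0.12510248],
       [ 0.12494236,  0.00749806, -0.99213567]]), 't': array([0.00634858, 0.52737497, 1.64228101])}
{'time': 0.1, 'joint_positions': array([-1.34310274e+00,  8.78991201e-02,  1.37205150e+00, -6.29982712e-05,
        1.68359248e+00, -1.03138599e-01]), 'qvel': array([ 0.00021443, -0.00161881, -0.00438683,  0.00028277,  0.00140476,
        0.00059764]), 'joint_torque': array([ 1.78635284e-03, -3.41252840e+01, -3.03301299e+01,  7.21190334e-02,
        3.04451433e-02, -9.35765274e-05]), 'tool_pos': array([ 0.17851287, -0.51976035,  0.22343752]), 'ee_rot': array([3.07054437, 1.56884488, 1.83057319]), 'wrist_force': array([3.59336508e-04, 8.15055585e-01, 2.87296093e-01]), 'wrist_torque': array([ 0.03079261, -0.04639542, -0.00804831]), 'width': 0.09406722200598268}
```

View pics/side0.png

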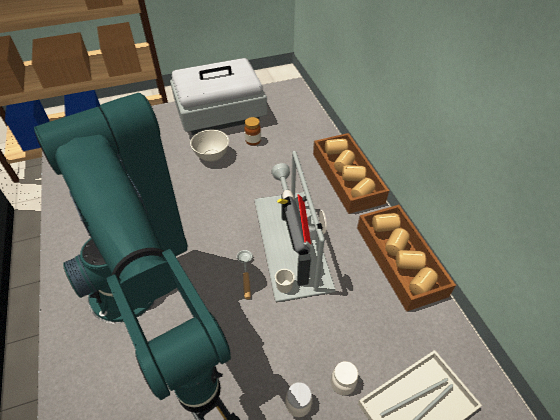

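View pics/top0.png

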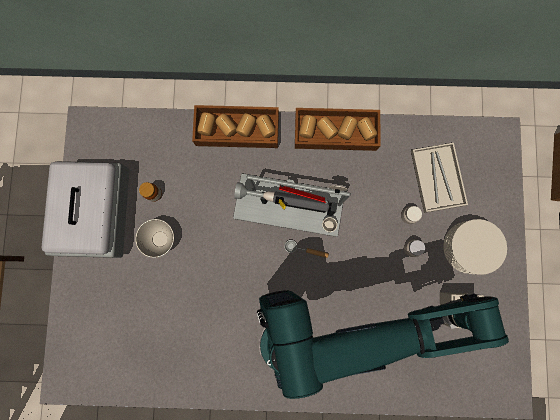

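```bash
python3 - <<'E'
import cv2
t=cv2.imread('pics/top0.png'); s=cv2.imread('pics/side0.png')
cv2.imwrite('pics/top0c.png',cv2.resize(t[160:250,225:360],None,fx=5.8,fy=5.8,interpolation=cv2.INTER_CUBIC))
cv2.imwrite('pics/side0c.png',cv2.resize(s[145:310,235:355],None,fx=3.6,fy=3.6,interpolation=cv2.INTER_CUBIC))
E
```

```text
(no output)
```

View pics/top0c.png

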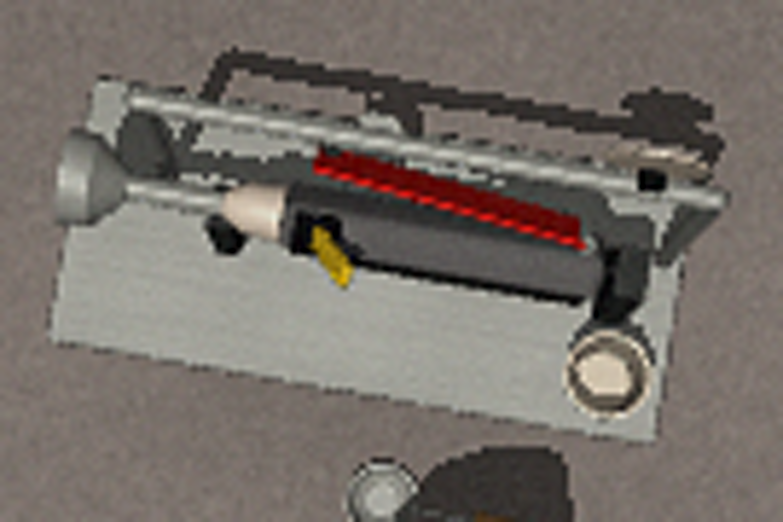

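View pics/side0c.png

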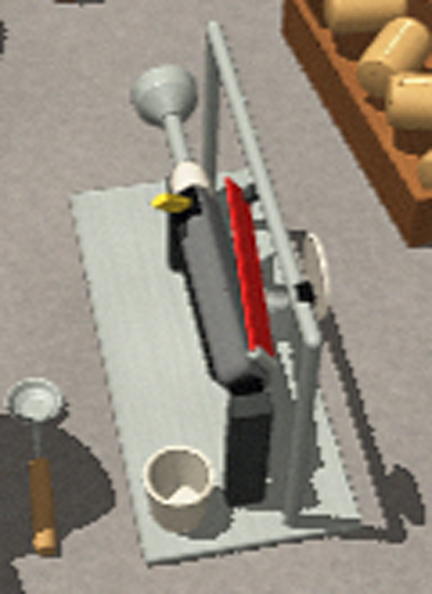

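```bash
cat > h.py <<'E'
import numpy as np
from bench import robot, camera_params
from scipy.spatial.transform import Rotation as Ro
C={n:camera_params(n) for n in("side","top")}
def proj(n,X):
    c=C[n]; p=c['R']@X+c['t']; return np.array([c['fx']*p[0]/p[2]+c['cx'],c['fy']*p[1]/p[2]+c['cy']])
s35,c35=np.sin(np.radians(35)),np.cos(np.radians(35))
Rsq=np.array([[c35,0,-s35],[0,1,0],[s35,0,c35]])
def world(p,kind,q):  # p: x0,y0,yaw,ys,yr,px,py
    x0,y0,yaw,ys,yr,px,py=p
    q=np.array(q)
    if kind=='sq': r=Rsq@q+[0,ys,.15]
    elif kind=='rail': r=q+[.035,yr,.265]
    else: r=q+[px,py,.012]
    c,s=np.cos(yaw),np.sin(yaw)
    return np.array([c*r[0]-s*r[1]+x0,s*r[0]+c*r[1]+y0,r[2]])
E
cat > fit.py <<'E'
from h import *
from scipy.optimize import least_squares
def T(x,y): return np.array([225+(x+.5)/5.8-.5,160+(y+.5)/5.8-.5])
def S(x,y): return np.array([235+(x+.5)/3.6-.5,145+(y+.5)/3.6-.5])
sn,cs=np.sin(.5),np.cos(.5)
obs=[('top','rail',(0,.175,0),T(130,96)),('top','rail',(0,-.175,0),T(722,199)),
('side','rail',(0,.175,0),S(213,28)),('side','rail',(0,-.175,0),S(313,343)),
('top','pl',(.095,.215,0),T(97,80)),('top','pl',(-.095,.215,0),T(50,343)),('top','pl',(-.095,-.215,0),T(655,440)),
('side','pl',(-.095,.215,0),S(70,197)),('side','pl',(-.095,-.215,0),S(148,563)),
('top','sq',(0,.0386,.0703),T(345,278)),('side','sq',(0,.0386,.0703),S(157,201)),
('top','sq',(.0455,.075,.018),T(315,151)),('side','sq',(.0455,.075,.018),S(228,180)),
('top','sq',(.024,-.105,.018),T(583,240)),('side','sq',(.024,-.105,.018),S(268,350)),
]
f=lambda p:np.concatenate([proj(n,world(p,k,q))-u for n,k,q,u in obs])
r=least_squares(f,[.5,0,0.1,0,0,0,0],loss='soft_l1')
print(r.x.round(4)); 
for o,e in zip(obs,f(r.x).reshape(-1,2)): print(o[:3],e.round(1))
np.save('p.npy',r.x)
p=r.x
for nm,k,q in [('squeeze','sq',(0,0,0)),('pivot','sq',(0,.065,.022)),('tip','sq',(0,.0386,.0703)),('rail','rail',(0,0,0))]: print(nm,world(p,k,q).round(4))
E
python3 fit.py
```

```text
[ 5.721e-01  1.359e-01 -1.398e-01 -1.631e-01 -1.578e-01 -1.000e-04
 -1.351e-01]
('top', 'rail', (0, 0.175, 0)) [1.3 0.6]
('top', 'rail', (0, -0.175, 0)) [-1.  -0.6]
('side', 'rail', (0, 0.175, 0)) [0.  0.3]
('side', 'rail', (0, -0.175, 0)) [ 0.5 -0.5]
('top', 'pl', (0.095, 0.215, 0)) [ 0.1 -0.8]
('top', 'pl', (-0.095, 0.215, 0)) [-0.3 -0.6]
('top', 'pl', (-0.095, -0.215, 0)) [0.8 0.4]
('side', 'pl', (-0.095, 0.215, 0)) [-0.5 -0.8]
('side', 'pl', (-0.095, -0.215, 0)) [-0.2  0.3]
('top', 'sq', (0, 0.0386, 0.0703)) [ 0.9 -0.7]
('side', 'sq', (0, 0.0386, 0.0703)) [0.8 0.5]
('top', 'sq', (0.0455, 0.075, 0.018)) [-0.7  2.1]
('side', 'sq', (0.0455, 0.075, 0.018)) [-0.1 -1.6]
('top', 'sq', (0.024, -0.105, 0.018)) [0.9 0.1]
('side', 'sq', (0.024, -0.105, 0.018)) [-3.6 -0.4]
squeeze [ 0.5494 -0.0256  0.15  ]
pivot [0.546  0.0405 0.168 ]
tip [0.5149 0.0182 0.2076]
rail [ 0.5848 -0.0252  0.265 ]
```

```bash
cat > ov.py <<'E'
from h import *
import cv2,sys
def overlay(n,img,out,x0,y0,x1,y1,k,phi=0.,lk=0.):
    p=np.load('p.npy'); im=cv2.resize(img[y0:y1,x0:x1],None,fx=k,fy=k,interpolation=cv2.INTER_CUBIC)
    def P(kind,q):
        u=proj(n,world(p,kind,q)); return tuple(int(round(v)) for v in ((u[0]+.5-x0)*k-.5,(u[1]+.5-y0)*k-.5))
    def L(kind,qs,c):
        for a,b in zip(qs,qs[1:]): cv2.line(im,P(kind,a),P(kind,b),c,1)
    a=.12-phi
    pad=lambda y:.024+(y+.105)*a
    L('sq',[(pad(.075),.075,.018),(pad(.075),.075,-.018),(pad(-.105),-.105,-.018),(pad(-.105),-.105,.018),(pad(.075),.075,.018)],(255,0,0))
    L('sq',[(-.017,-.105,.022),(-.017,.105,.022),(.017,.105,.022),(.017,-.105,.022),(-.017,-.105,.022),(-.017,-.105,-.022),(-.017,.105,-.022),(-.017,.105,.022)],(0,255,0))
    t=-.5+lk
    L('sq',[(0,.065,.022),(0,.065+.055*np.sin(t),.022+.055*np.cos(t))],(255,0,255))
    L('rail',[(0,-.175,0),(0,.175,0)],(255,255,0))
    L('pl',[(-.095,-.215,0),(.095,-.215,0),(.095,.215,0),(-.095,.215,0),(-.095,-.215,0)],(0,255,255))
    cv2.imwrite(out,im)
if __name__=='__main__':
    overlay('top',cv2.imread('pics/top0.png'),'pics/ovt.png',225,160,360,250,5.8)
    overlay('side',cv2.imread('pics/side0.png'),'pics/ovs.png',235,145,355,310,3.6)
E
python3 ov.py
```

```text
(no output)
```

View pics/ovt.png

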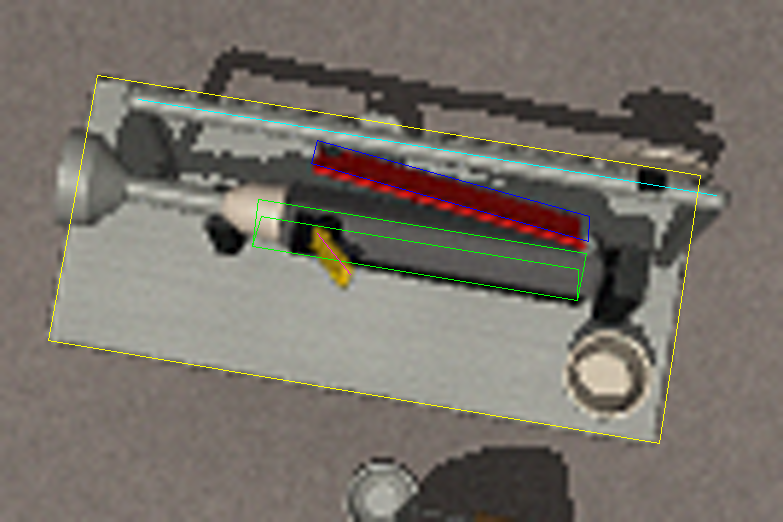

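View pics/ovs.png

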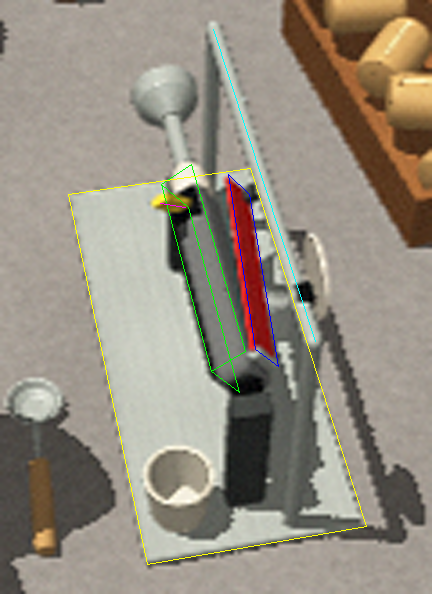

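```bash
cat >> h.py <<'E'
from scipy.optimize import least_squares as _ls
def sqframe(p=None):
    p=np.load('p.npy') if p is None else p
    Rz=Ro.from_euler('z',p[2]).as_matrix(); return world(p,'sq',(0,0,0)),Rz@Rsq
def toolR(flip=False):
    o,R=sqframe(); s=-1 if flip else 1
    return np.column_stack([-R[:,2],s*R[:,1],s*R[:,0]])
def pose():
    ob=robot.get_obs(); return ob['tool_pos'],Ro.from_euler('xyz',ob['ee_rot']).as_matrix(),ob
def path(P,R,N,row):
    out=[];t=np.array(row[:3])/100;W=Ro.from_rotvec(row[3:]).as_matrix()
    for i in range(N): P=P+R@t; R=R@W; out.append(P)
    return np.array(out),R
def rows(P,R,Pt,Rt,N):
    w=Ro.from_matrix(R.T@Rt).as_rotvec()/N; W=Ro.from_rotvec(w).as_matrix()
    A=np.zeros((3,3));Q=np.eye(3)
    for i in range(N): A+=R@Q; Q=Q@W
    t=np.linalg.solve(A,Pt-P); return np.r_[t*100,w]
def insq(P):
    o,R=sqframe(); return R.T@(P-o)*1000
E
python3 - <<'E'
from h import *
P,R,ob=pose(); print(P,R.round(3)); o,S=sqframe(); print(S.round(3))
Pt=o+S@np.array([0,0,.14])
print('target',Pt)
for fl in(0,1):
    Rt=toolR(fl); print(fl,Ro.from_matrix(R.T@Rt).as_rotvec(), Ro.from_matrix(Rt).as_euler('xyz'))
    N=20; r=rows(P,R,Pt,Rt,N); print(r.round(3)); print(path(P,R,N,r)[0][::3].round(3))
E
```

```text
[ 0.17851287 -0.51976035  0.22343752] [[-0.001  0.946  0.325]
 [ 0.002  0.325 -0.946]
 [-1.     0.    -0.002]]
[[ 0.811  0.139 -0.568]
 [-0.114  0.99   0.08 ]
 [ 0.574  0.     0.819]]
target [ 0.46989524 -0.01444881  0.26468129]
0 [-1.06483243 -0.54890124  0.3344692 ] [-2.77555756e-17  9.59931089e-01 -1.39754018e-01]
[-0.203  3.023 -0.567 -0.053 -0.027  0.017]
[[ 0.205 -0.505  0.225]
 [ 0.28  -0.451  0.233]
 [ 0.344 -0.385  0.243]
 [ 0.396 -0.309  0.252]
 [ 0.435 -0.226  0.26 ]
 [ 0.46  -0.137  0.265]
 [ 0.47  -0.045  0.266]]
1 [1.96668    0.37907537 0.62210495] [ 3.14159265  0.95993109 -0.13975402]
[ 0.765 -0.341 -3.426  0.098  0.019  0.031]
[[ 0.164 -0.488  0.216]
 [ 0.141 -0.387  0.197]
 [ 0.15  -0.283  0.187]
 [ 0.19  -0.185  0.187]
 [ 0.255 -0.103  0.198]
 [ 0.341 -0.045  0.22 ]
 [ 0.437 -0.017  0.252]]
```

>>> step_arm --motion "0 -0.2 3.02 -0.57 -0.053 -0.027 0.017;0 -0.2 3.02 -0.57 -0.053 -0.027 0.017;0 -0.2 3.02 -0.57 -0.053 -0.027 0.017;0 -0.2 3.02 -0.57 -0.053 -0.027 0.017;0 -0.2 3.02 -0.57 -0.053 -0.027 0.017;0 -0.2 3.02 -0.57 -0.053 -0.027 0.017;0 -0.2 3.02 -0.57 -0.053 -0.027 0.017;0 -0.2 3.02 -0.57 -0.053 -0.027 0.017;0 -0.2 3.02 -0.57 -0.053 -0.027 0.017;0 -0.2 3.02 -0.57 -0.053 -0.027 0.017;0 -0.2 3.02 -0.57 -0.053 -0.027 0.017;0 -0.2 3.02 -0.57 -0.053 -0.027 0.017;0 -0.2 3.02 -0.57 -0.053 -0.027 0.017;0 -0.2 3.02 -0.57 -0.053 -0.027 0.017;0 -0.2 3.02 -0.57 -0.053 -0.027 0.017;0 -0.2 3.02 -0.57 -0.053 -0.027 0.017;0 -0.2 3.02 -0.57 -0.053 -0.027 0.017;0 -0.2 3.02 -0.57 -0.053 -0.027 0.017;0 -0.2 3.02 -0.57 -0.053 -0.027 0.017;0 -0.2 3.02 -0.57 -0.053 -0.027 0.017"

```text
time: 1.77
tool_pos: [0.4699, -0.0139, 0.2667]
ee_rot: [0.013, 0.962, -0.129]
wrist_force: [0.6, 0.4, 0.7]
width: 0.0004
```

```bash
python3 - <<'E'
from h import *
from bench import snapshot
import cv2
for n in("side","top"):
    im=snapshot(n); cv2.imwrite(f"pics/{n}1.png",im[:,:,::-1])
P,R,ob=pose(); print(ob['time'],P,insq(P).round(1),ob['joint_positions'].round(2),ob['wrist_force'].round(2),ob['width'])
o,S=sqframe()
print((Ro.from_matrix(R.T@toolR()).as_rotvec()).round(3))
E
```

```text
1.8667 [ 0.46908962 -0.01118336  0.26570223] [ -0.4   3.1 141.6] [-0.16 -0.55  1.92  0.02  1.17 -0.03] [-0.55 -0.43 -0.3 ] 0.0005323598317201495
[-0.001 -0.005 -0.01 ]
```

```bash
python3 - <<'E'
from h import *
import cv2
from ov import overlay
overlay('side',cv2.imread('pics/side1.png'),'pics/ovs1.png',200,100,360,310,2.8)
E
```

```text
(no output)
```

View pics/ovs1.png

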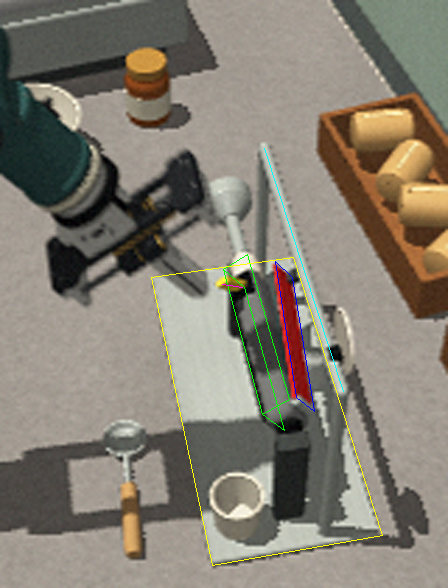

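>>> step_arm --motion "0 1.9 0 0 0 0 0;0 1.9 0 0 0 0 0;0 1.9 0 0 0 0 -0.01;0 1.9 0 0 0 -0.005 0;0 0 0.5 0 0 0 0;0 0 0.5 0 0 0 0;0 0 0 0 0 0 0"

```text
time: 2.45
tool_pos: [0.5149, -0.011, 0.2054]
ee_rot: [0.0, 0.958, -0.148]
wrist_force: [0.1, -0.1, 0.0]
width: 0.0003
```

```bash
cat > st.py <<'E'
from h import *
P,R,ob=pose(); o,S=sqframe()
print(ob['time'],insq(P).round(1),'Fsq',(S.T@ob['wrist_force']).round(2),ob['width'],'rot',(Ro.from_matrix(R.T@toolR()).as_rotvec()).round(3))
E
python3 st.py
```

```text
2.45 [ 2.1  9.7 66.2] Fsq [ 0.11 -0.06 -0.02] 0.00030581366070527114 rot [-0.007  0.002  0.005]
```

>>> step_arm --motion "0 0 0.5 0 0 0 0;0 0 0.5 0 0 0 0;0 0 0.5 0 0 0 0;0 0 0.5 0 0 0 0;0 0 0.5 0 0 0 0;0 0 0 0 0 0 0"

```text
time: 2.95
tool_pos: [0.5186, 0.0142, 0.2053]
ee_rot: [-0.001, 0.957, -0.147]
wrist_force: [-0.3, -0.2, -0.1]
width: 0.0006
```

```bash
python3 st.py
```

```text
2.95 [ 2.2 35.2 65.9] Fsq [-0.31 -0.22  0.07] 0.0006024773341643599 rot [-0.005  0.003  0.004]
```

>>> step_arm --motion "0 0 0.4 0 0 0 0;0 0 0.4 0 0 0 0;0 0 0.4 0 0 0 0;0 0 0.4 0 0 0 0;0 0 0.4 0 0 0 0;0 0 0.4 0 0 0 0;0 0 0.2 0 0 0 0"

```text
time: 3.53
tool_pos: [0.5222, 0.0395, 0.2046]
ee_rot: [-0.001, 0.959, -0.149]
wrist_force: [-1.0, -2.7, 0.1]
width: 0.0005
```

```bash
python3 st.py;python3 - <<'E'
from h import *
from bench import snapshot
import cv2
from ov import overlay
im=snapshot("side")[:,:,::-1]; overlay('side',im,'pics/ovs2.png',220,140,360,290,4,lk=1.)
im=snapshot("top")[:,:,::-1]; overlay('top',im,'pics/ovt2.png',225,160,360,250,5.8,lk=1.)
E
```

```text
3.5333 [ 1.8 60.7 65.3] Fsq [-0.45 -2.79  0.41] 0.0004535320346167359 rot [-0.006  0.001  0.005]
```

View pics/ovs2.png

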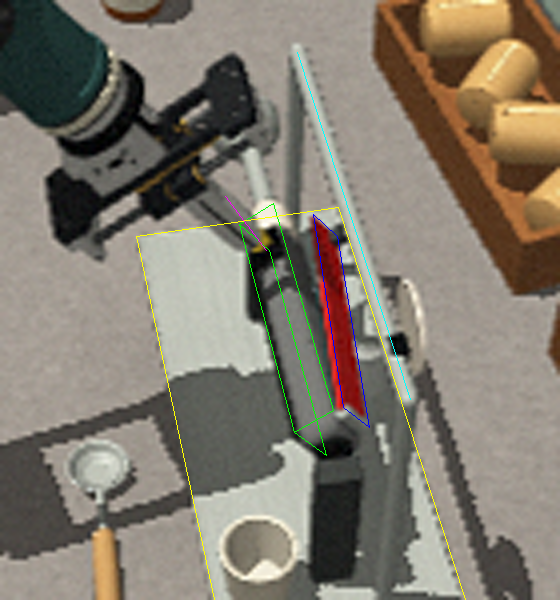

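View pics/ovt2.png

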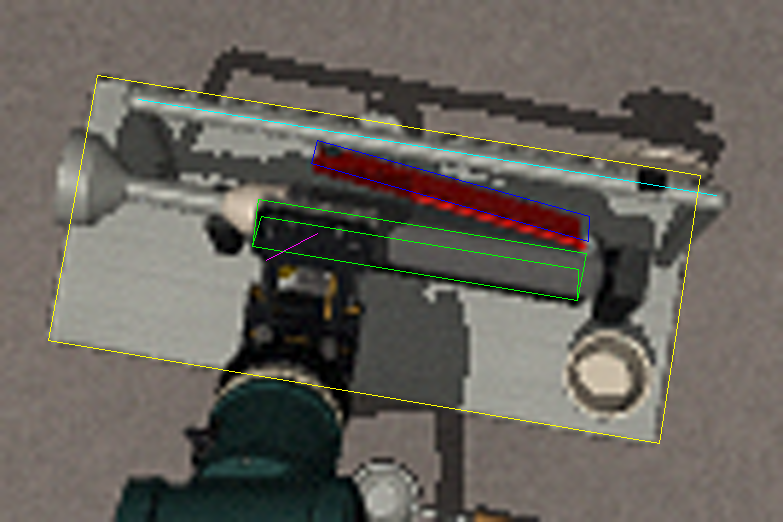

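>>> step_arm --motion "0 0 0.2 0 0 0 0;0 0 0.2 0 0 0 0;0 0 0 0 0 0 0"

```text
time: 3.88
tool_pos: [0.5228, 0.0432, 0.2042]
ee_rot: [-0.001, 0.959, -0.149]
wrist_force: [0.2, -2.3, 0.2]
width: 0.0006
```

```bash
python3 st.py
```

```text
3.8833 [ 1.6 64.4 65. ] Fsq [ 0.53 -2.27 -0.11] 0.0006208814953880387 rot [-0.006  0.001  0.005]
```

>>> step_arm --motion "0 0 0.2 0 0 0 0;0 0 0.2 0 0 0 0;0 0 0 0 0 0 0"

```text
time: 4.13
tool_pos: [0.5232, 0.0462, 0.2042]
ee_rot: [-0.005, 0.959, -0.153]
wrist_force: [-0.4, -6.3, -0.1]
width: 0.0008
```

```bash
python3 st.py
```

```text
4.1333 [ 1.6 67.5 65. ] Fsq [ 0.34 -6.25 -0.32] 0.0007609119461631654 rot [-0.006  0.001  0.007]
```

>>> step_arm --motion "0 0 0.2 0 0 0 0;0 0 0 0 0 0 0"

```text
time: 4.3
tool_pos: [0.5233, 0.0467, 0.2041]
ee_rot: [-0.011, 0.959, -0.159]
wrist_force: [-1.8, -10.9, -0.4]
width: 0.0006
```

```bash
python3 st.py
```

```text
4.3 [ 1.6 68.  64.9] Fsq [ -0.45 -11.01  -0.15] 0.0005593936580631804 rot [-0.005  0.001  0.011]
```

>>> step_arm --motion "0 0 -1 0 0 0 0;0 0 -1 0 0 0 0;0 -1.8 -0.5 0 0 0 0;0 -1.8 -0.5 0 0 0 0;60 -1.9 -1 0 0 0 0;100 0 -1.5 0 0 0 0;100 0 -1.5 0 0 0 0;100 0 0 0 0 0 0;100 0 0 0 0 0 0;100 0 0 0 0 0 0"

```text
time: 5.13
tool_pos: [0.4822, -0.0148, 0.2494]
ee_rot: [0.002, 0.959, -0.146]
wrist_force: [-0.2, 1.1, 0.7]
width: 0.0373
```

```bash
python3 st.py;python3 - <<'E'
from h import *
from bench import snapshot
import cv2
from ov import overlay
im=snapshot("side")[:,:,::-1]; overlay('side',im,'pics/ovs3.png',220,140,360,290,4,lk=1.)
im=snapshot("top")[:,:,::-1]; overlay('top',im,'pics/ovt3.png',225,160,360,250,5.8,lk=1.)
E
```

```text
5.1333 [  1.3   1.4 120.4] Fsq [0.13 1.02 0.76] 0.0373204031649764 rot [-0.007  0.001  0.004]
```

View pics/ovs3.png

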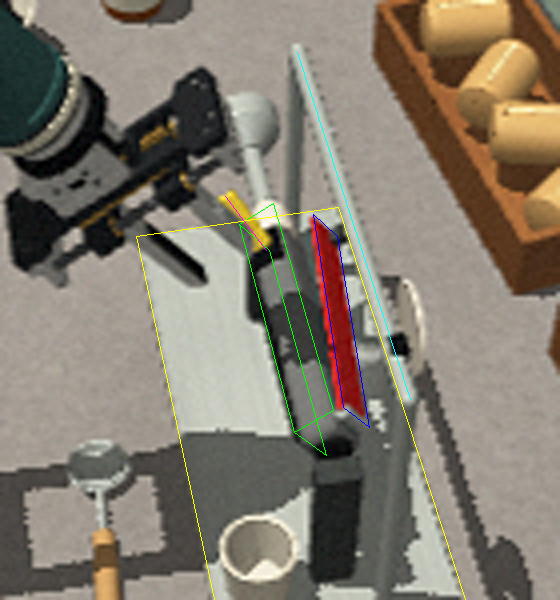

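View pics/ovt3.png

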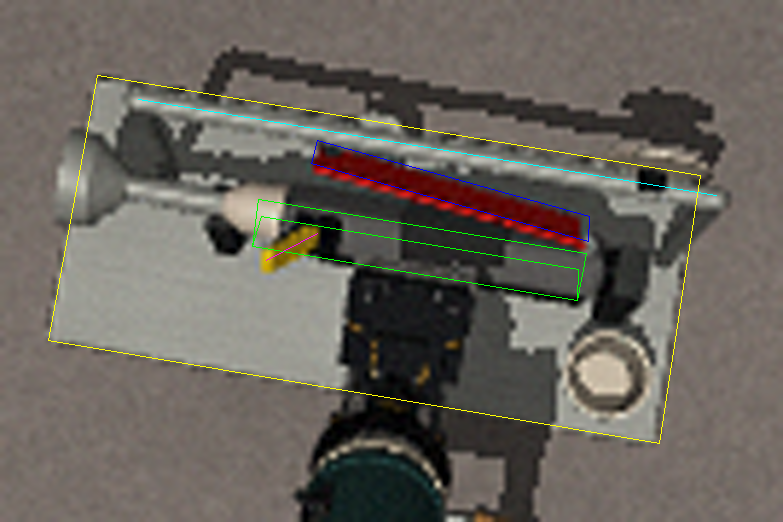

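>>> step_arm --motion "100 0.5 -0.1 0.1 0 0 0;100 0.5 0 0.1 0 0 0;100 0.5 0 0 0 0 0;100 0.5 0 0 0 0 0;100 0.5 0 0 0 0 0;100 0.5 0 0 0 0 0;100 0.5 0 0 0 0 0;100 0.5 0 0 0 0 0;100 0 0 0 0 0 0;100 0 0 0 0 0 0;100 0 0 0 0 0 0"

```text
time: 6.15
tool_pos: [0.5064, -0.0202, 0.2183]
ee_rot: [-0.0, 0.958, -0.148]
wrist_force: [0.4, -0.3, 0.3]
width: 0.0942
```

```bash
python3 st.py
```

```text
6.15 [ 3.7 -0.6 80.8] Fsq [ 0.5  -0.24 -0.02] 0.09415324087738049 rot [-0.007  0.002  0.005]
```

>>> step_arm --motion "100 1 0 0 0 0 0;100 1 0 0 0 0 0;100 1 0 0 0 0 0;100 1 0 0 0 0 0;100 1 0 0 0 0 0;100 0.7 0 0 0 0 0;100 0.7 0 0 0 0 0;100 0.7 0 0 0 0 0;100 0 0 0 0 0 0"

```text
time: 6.9
tool_pos: [0.5465, -0.0262, 0.158]
ee_rot: [-0.0, 0.961, -0.148]
wrist_force: [-0.8, -0.4, -0.8]
width: 0.0935
```

```bash
python3 st.py;python3 - <<'E'
from h import *
from bench import snapshot
import cv2
for n,(x0,y0,x1,y1),k in(("side",(200,120,360,290),3.5),("top",(225,160,360,250),5.8)):
    im=snapshot(n)[:,:,::-1]; cv2.imwrite(f"pics/{n}4.png",cv2.resize(im[y0:y1,x0:x1],None,fx=k,fy=k,interpolation=cv2.INTER_CUBIC))
E
```

```text
6.9 [ 2.3 -0.9  8.1] Fsq [-1.02 -0.53 -0.23] 0.0935413401350824 rot [-0.007 -0.001  0.005]
```

View pics/side4.png

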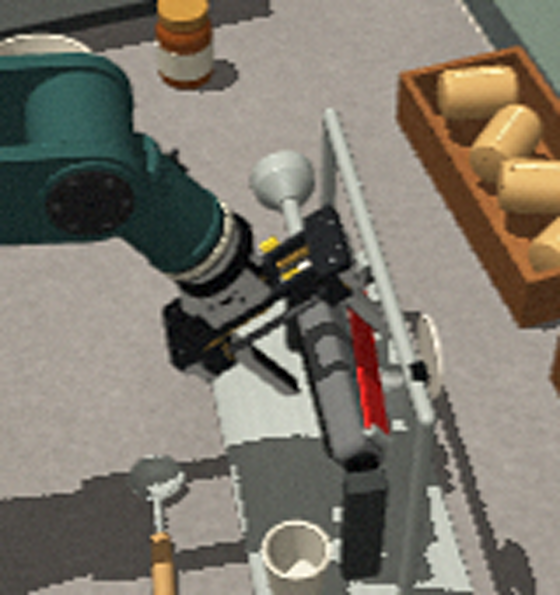

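View pics/top4.png

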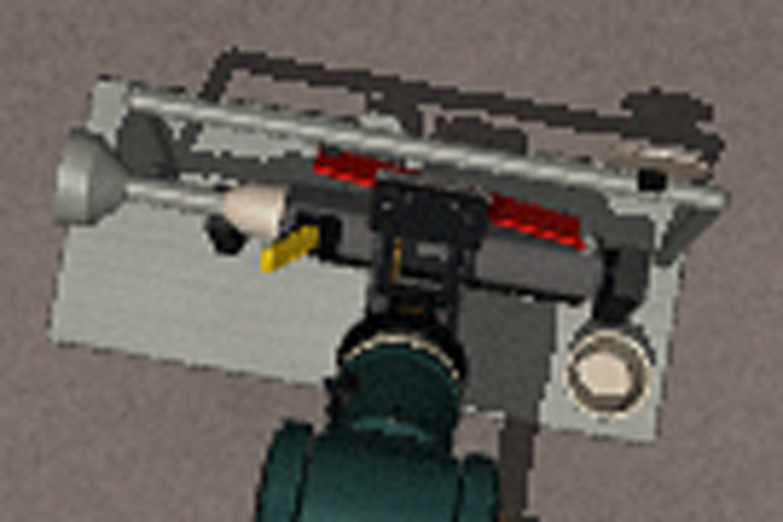

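>>> step_arm --motion "70 0 0 0 0 0 0;60 0 0 0 0 0 0;55 0 0 0 0 0 0;50 0 0 0 0 0 0;45 0 0 0 0 0 0;40 0 0 0 0 0 0;40 0 0 0 0 0 0;40 0 0 0 0 0 0;40 0 0 0 0 0 0;40 0 0 0 0 0 0"

```text
time: 7.83
tool_pos: [0.5454, -0.0258, 0.1594]
ee_rot: [-0.001, 0.962, -0.148]
wrist_force: [-7.3, 2.2, 4.1]
width: 0.0426
```

```bash
python3 st.py
```

```text
7.8333 [ 2.1 -0.7 10. ] Fsq [-3.77  1.15  7.71] 0.042554151961089866 rot [-0.006 -0.002  0.005]
```

>>> step_arm --motion "36 0 0 0 0 0 0;36 0 0 0 0 0 0;36 0 0 0 0 0 0;36 0 0 0 0 0 0;36 0 0 0 0 0 0;36 0 0 0 0 0 0"

```text
time: 8.33
tool_pos: [0.5454, -0.0257, 0.1594]
ee_rot: [-0.001, 0.962, -0.148]
wrist_force: [-7.8, 1.7, 4.6]
width: 0.0427
```

```bash
python3 st.py;python3 - <<'E'
from h import *
from bench import snapshot
import cv2
for n,(x0,y0,x1,y1),k in(("side",(270,170,350,270),6),("top",(225,160,360,250),5.8)):
    im=snapshot(n)[:,:,::-1]; cv2.imwrite(f"pics/{n}5.png",cv2.resize(im[y0:y1,x0:x1],None,fx=k,fy=k,interpolation=cv2.INTER_CUBIC))
E
```

```text
8.3333 [ 2.1 -0.6 10. ] Fsq [-3.85  0.61  8.33] 0.042652991167788284 rot [-0.006 -0.002  0.005]
```

View pics/side5.png

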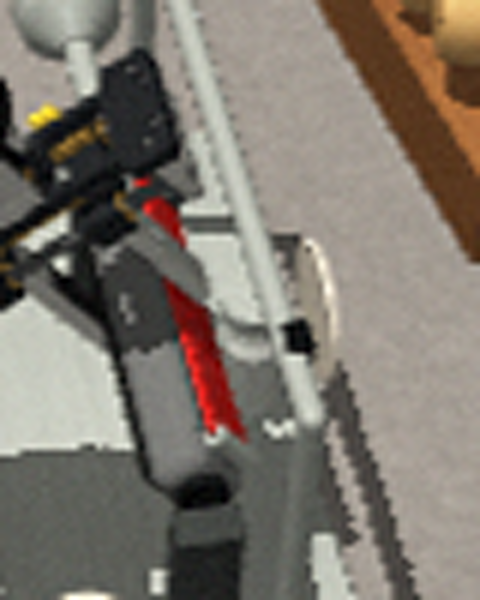

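View pics/top5.png

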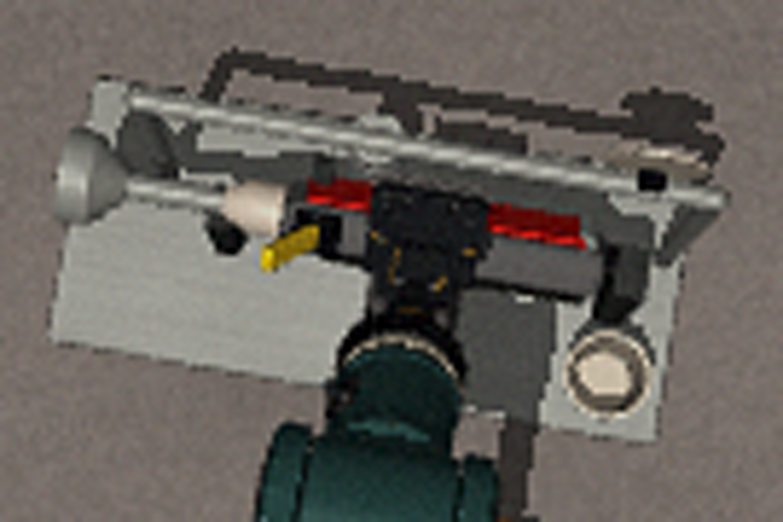

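>>> step_arm --motion "36 0 0 0 0 0 0;36 0 0 0 0 0 0;36 0 0 0 0 0 0;36 0 0 0 0 0 0;36 0 0 0 0 0 0;36 0 0 0 0 0 0;36 0 0 0 0 0 0;36 0 0 0 0 0 0;36 0 0 0 0 0 0;36 0 0 0 0 0 0;36 0 0 0 0 0 0;36 0 0 0 0 0 0;36 0 0 0 0 0 0;36 0 0 0 0 0 0;36 0 0 0 0 0 0"

```text
time: 9.68
tool_pos: [0.5454, -0.0257, 0.1594]
ee_rot: [-0.001, 0.962, -0.148]
wrist_force: [-8.1, 2.6, 3.8]
width: 0.0433
```

>>> step_arm --motion "100 0 0 0 0 0 0;100 0 0 0 0 0 0;100 0 0 0 0 0 0;100 0 0 0 0 0 0;100 0 0 0 0 0 0;100 0 0 0 0 0 0;100 0 0 0 0 0 0;100 0 0 0 0 0 0;100 0 0 0 0 0 0;100 0 0 0 0 0 0;100 0 0 0 0 0 0"

```text
time: 10.6
tool_pos: [0.5467, -0.0261, 0.1599]
ee_rot: [-0.0, 0.959, -0.148]
wrist_force: [0.7, -0.6, -0.2]
width: 0.0942
```

```bash
python3 st.py
```

```text
10.6 [ 3.5 -0.8  9.6] Fsq [ 0.52 -0.47 -0.65] 0.0941544833811417 rot [-0.007  0.001  0.005]
```

>>> step_arm --motion "100 -1 0 0 0 0 0;100 -1.5 0 0 0 0 0;100 -1.5 0 0 0 0 0;100 -1.5 0 0 0 0 0;100 -2 0 0 0 0 0;60 -2 0 0 0 0 0;0 -2 0 0 0 0 0;0 0 2 0 0 0 0;0 0 2 0 0 0 0;0 0 2 -0.1 0 0 0;0 0 2 -0.1 0 0 0;0 0 2 0 0 0 0;0 0 1.8 0 0 0 0;0 0 0 0 0 0 0;0 0 0 0 0 0 0"

```text
time: 11.85
tool_pos: [0.4968, 0.1013, 0.2533]
ee_rot: [-0.001, 0.958, -0.146]
wrist_force: [0.1, 1.6, 0.1]
width: 0.0308
```

```bash
python3 st.py;python3 - <<'E'
from h import *
from bench import snapshot
import cv2
for n,(x0,y0,x1,y1),k in(("side",(220,140,360,290),4),("top",(225,160,360,250),5.8)):
    im=snapshot(n)[:,:,::-1]; cv2.imwrite(f"pics/{n}6.png",cv2.resize(im[y0:y1,x0:x1],None,fx=k,fy=k,interpolation=cv2.INTER_CUBIC))
E
```

```text
11.85 [  2.1 118.3 124.7] Fsq [0.02 1.6  0.17] 0.030780827389338856 rot [-0.005  0.002  0.004]
```

View pics/side6.png

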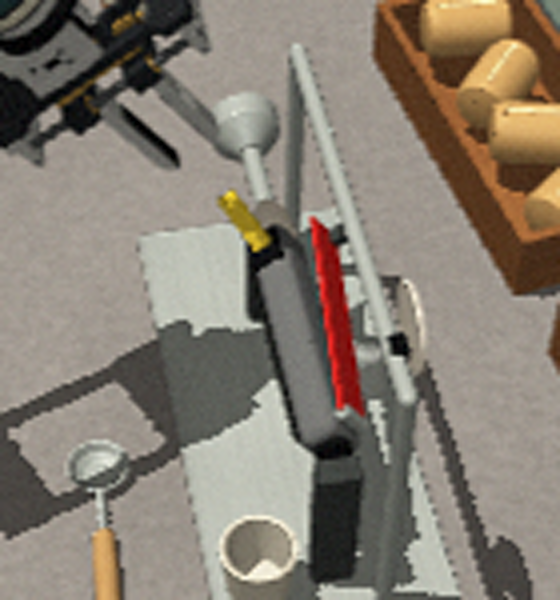

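View pics/top6.png

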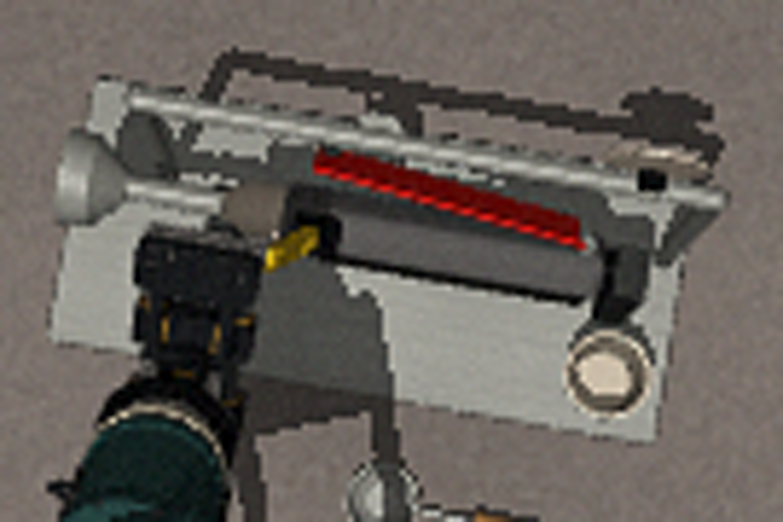

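>>> step_arm --motion "0 1 0 0 0 0 0;0 1 0 0 0 0 0;0 1 0 0 0 0 0;0 1 0 0 0 0 0;0 1 0 0 0 0 0;0 1 0 0 0 0 0;0 0 -0.5 0 0 0 0;0 0 -0.5 0 0 0 0;0 0 -0.5 0 0 0 0;0 0 -0.5 0 0 0 0;0 0 -0.5 0 0 0 0;0 0 -0.5 0 0 0 0;0 0 0 0 0 0 0"

```text
time: 13.03
tool_pos: [0.5268, 0.0647, 0.2047]
ee_rot: [-0.001, 0.957, -0.15]
wrist_force: [-0.3, 0.6, 0.9]
width: 0.0006
```

```bash
python3 st.py
```

```text
13.0333 [ 2.7 86.3 64.8] Fsq [0.24 0.57 0.94] 0.0005725355682283607 rot [-0.007  0.003  0.006]
```

>>> step_arm --motion "0 0 -0.4 0 0 0 0;0 0 -0.4 0 0 0 0;0 0 -0.4 0 0 0 0;0 0 -0.4 0 0 0 0;0 0 -0.3 0 0 0 0;0 0 0 0 0 0 0"

```text
time: 13.53
tool_pos: [0.524, 0.0468, 0.2036]
ee_rot: [0.001, 0.958, -0.147]
wrist_force: [1.8, 3.1, 0.2]
width: 0.0002
```

```bash
python3 st.py
```

```text
13.5333 [ 1.8 68.1 64.1] Fsq [ 1.23  3.36 -0.63] 0.00019980981999953855 rot [-0.007  0.001  0.004]
```

>>> step_arm --motion "0 0 -0.2 0 0 0 0;0 0 -0.2 0 0 0 0;0 0 0 0 0 0 0"

```text
time: 13.78
tool_pos: [0.5238, 0.0459, 0.2038]
ee_rot: [0.012, 0.958, -0.136]
wrist_force: [2.2, 10.7, -0.9]
width: 0.0003
```

```bash
python3 st.py
```

```text
13.7833 [ 1.9 67.2 64.3] Fsq [ 0.03 10.89 -1.17] 0.0003418436794856912 rot [-0.009  0.002 -0.002]
```

>>> step_arm --motion "0 0 1 0 0 0 0;0 0 1 0 0 0 0;0 -1.5 1 0 0 0 0;0 -2 1 0 0 0 0;0 -2 1 0 0 0 0;0 -2 0.5 0 0 0 0;0 -2 0 0 0 0 0;0 -2 0 0 0 0 0;0 0 0 0 0 0 0;0 0 0 0 0 0 0"

```text
time: 14.62
tool_pos: [0.4663, 0.1068, 0.2987]
ee_rot: [-0.001, 0.956, -0.149]
wrist_force: [0.1, 0.1, -0.0]
width: 0.0004
```

```bash
python3 st.py;python3 - <<'E'
from h import *
from bench import snapshot
import cv2
from ov import overlay
im=snapshot("side")[:,:,::-1]; overlay('side',im,'pics/ovs7.png',220,140,360,290,4,lk=0.)
cv2.imwrite('pics/side7.png',im)
im=snapshot("top")[:,:,::-1]; overlay('top',im,'pics/ovt7.png',225,160,360,250,5.8,lk=0.)
cv2.imwrite('pics/top7.png',im)
E
```

```text
14.6167 [  2.8 119.6 179.6] Fsq [ 0.1   0.14 -0.08] 0.00042978456660038467 rot [-0.006  0.004  0.005]
```

View pics/ovs7.png

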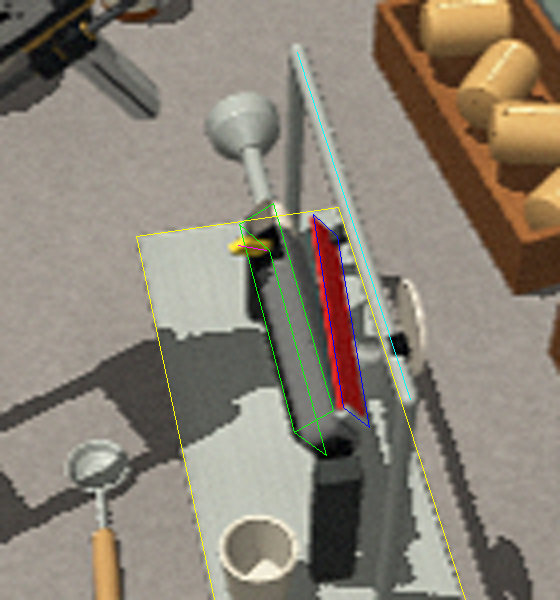

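View pics/ovt7.png

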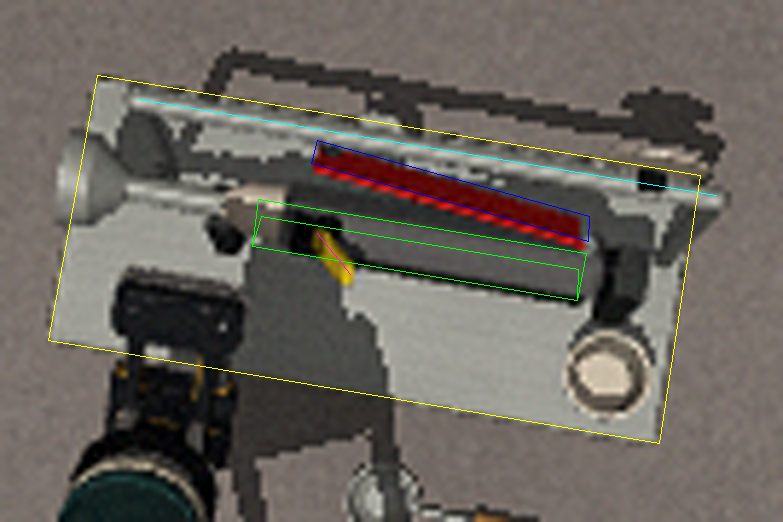

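View pics/side7.png

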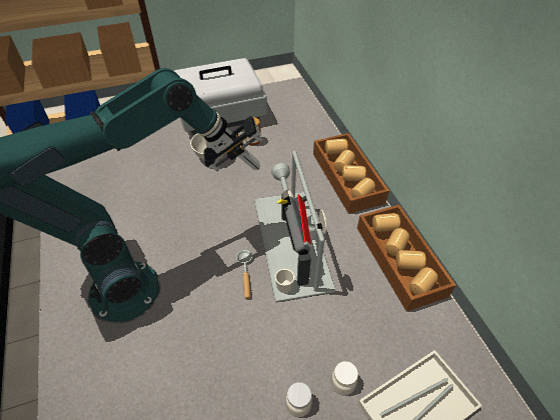

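```bash
python3 - <<'E'
import cv2,numpy as np
for n,(x0,y0,x1,y1) in(('top',(265,190,300,220)),('side',(265,190,305,220))):
    a,b=[cv2.imread(f'pics/{n}{i}.png')[y0:y1,x0:x1] for i in(0,7)]
    for q in (a,b):
        h=cv2.cvtColor(q,cv2.COLOR_BGR2HSV); m=(h[...,0]>18)&(h[...,0]<35)&(h[...,1]>150)&(h[...,2]>60); yy,xx=np.nonzero(m)
        c=np.cov(xx,yy); w,v=np.linalg.eigh(c); print(n,len(xx),xx.mean()+x0,yy.mean()+y0,xx.min()+x0,xx.max()+x0,v[:,1])
    cv2.imwrite(f'pics/{n}cmp.png',cv2.resize(np.vstack([a,b]),None,fx=9,fy=9,interpolation=cv2.INTER_NEAREST))
    A,B=[cv2.imread(f'pics/{n}{i}.png') for i in(0,7)]
    k=3;box={'top':(225,160,360,250),'side':(235,145,355,310)}[n]
E
```

```text
top 37 281.5945945945946 203.56756756756758 278 285 [0.56737008 0.82346293]
top 40 282.075 203.875 279 285 [0.52826597 0.84907895]
side 43 282.3488372093023 200.90697674418604 277 287 [-0.99896821 -0.04541491]
side 38 282.57894736842104 201.07894736842104 278 287 [-0.99908334 -0.04280742]
```

View pics/topcmp.png

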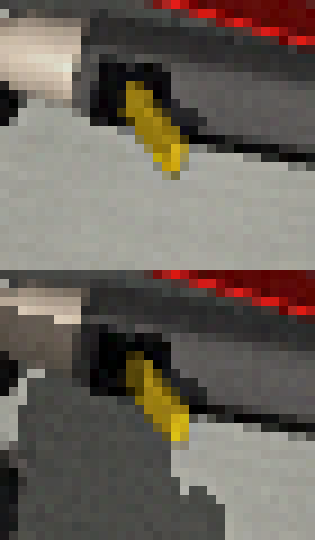

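```bash
python3 - <<'E'
from bench import robot
print(robot.close_job())
E
```

```text
the job is handed in; nothing more can be done
None
```

The stick mixer got its test run in the order you asked, and I handed the job in at about 14.7 s with the robot clear of everything.

- **Unlock:** I pushed the yellow lever forward with the closed fingers until it hit its stop (force rose from about 2.5 to 11 N). The pictures matched the fully forward position.
- **Squeeze:** I straddled the grip under the rail with no contact, then closed with one finger on the rubber pad and one on the paddle. The fingers stalled at 42.6–43.3 mm against the 44 mm expected with the paddle home, and the picture showed the paddle flush. I held it for about two seconds.
- **Release and lock:** The picture showed the paddle sprung back out before I touched the lever. I then pushed the lever back to its stop (about 11 N).

**Last checks:** In the final pictures the lever is within about half a pixel of where it started (about 2 mm, too small to tell from image noise). The paddle is out and the cup, spoon and pots look unmoved. The gripper partly hid the bowl and jam in the last full side view, I did not check them in the top view, and I never checked the shaker on its own.

One reading did not fit: while squeezing, the tool saw about 8 N pushing it up out of the grip. It was gone once the fingers opened.

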